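Set the closet's cedar out for re-oiling

TASK

Set the closet's cedar out for re-oiling: unscrew the perforated cap from the glass shaker and set it down to one side, pour all the cedar balls left in the shaker out through its mouth into the white dish, and stand the empty shaker upright again clear of the dish. Nudge the cedar blocks on the stone tray into one straight row along the middle of the tray, side by side, square to its edges and evenly spaced with a gap of about 16 mm between neighbours. Leave everything else on the counter where it is.

Things in the scene. Friction and masses are not known exactly. Their poses are not given: they have to be found in the camera images.
- jar: clear glass shaker jar, 0.3 kg, 88 mm tall uncapped: square body 60 x 60 mm, sides vertical up to 70 mm, then a round neck 51 mm across. Origin under the centre of the foot, z up, x and y square to the sides. It starts capped in a square well of the caddy that keeps it from turning (2 mm play each side; it lifts straight out). Its bore starts 10 mm up and widens from 39 mm to the mouth
- jar_mouth (a point): centre of the jar's open mouth, 88 mm above its origin; mouth 44 mm wide, no shoulder inside, so that balls roll out when the jar is tipped some 10 degrees or more past level with the cap off; axes as the jar's
- cap: steel screw cap, 60 g, 36 mm high: skirt 66 mm across and 19 mm high, on it a drum 50 mm across and 17 mm high with a perforated flat top (holes smaller than the balls). Origin at the centre of the skirt's lower edge, z up; screwed on, it is 72 mm above the jar's origin
- cap_grip (a point): centre of the cap's drum, 27.5 mm above the cap's origin. Two thread lugs hold the cap down (a pull lifts the jar too). Turned counter-clockwise seen from above, easily, without rising, it comes free once its x axis has turned 1.55 rad ahead of the jar's x axis (from 0 to 0.17 at the start) and meets a stop at 2.5; between these it lifts straight off (19 mm clears the neck)
- caddy: grey stone caddy, fixed to the counter, 78 x 149 mm, walls 22 mm high and 7 mm thick. Origin at the centre of its underside, long side along its y. Two square wells 64 mm wide with their floor 6 mm above the counter: the jar's well is centred at y = -35.5 mm, the other (y = +35.5 mm) holds a sanding block whose top is 34 mm above the counter
- dish: white ceramic dish, a loose round shallow bowl, 140 mm across the rim, 36 mm high, 0.45 kg, inner floor about 84 mm across and 5 mm up. Origin at the centre of its underside
- tray: grey stone tray, fixed, 180 x 320 mm, floor 4 mm above the counter, lip 7 mm above the counter and 6 mm thick all round. Origin at the centre of its underside, long side along its y: the row of blocks runs along its y through its middle
- block1: cedar block 60 x 26 x 18 mm (x, y, z), 30 g, lying flat on the tray at the start. Origin at the centre of its underside, x along its length. In the row its length lies across the tray. Three or four blocks are present
- block2: cedar block 60 x 26 x 18 mm (x, y, z), 30 g, lying flat on the tray at the start. Origin at the centre of its underside, x along its length. In the row its length lies across the tray. Three or four blocks are present
- block3: cedar block 60 x 26 x 18 mm (x, y, z), 30 g, lying flat on the tray at the start. Origin at the centre of its underside, x along its length. In the row its length lies across the tray. Three or four blocks are present
- block4: cedar block 60 x 26 x 18 mm (x, y, z), 30 g, lying flat on the tray at the start. Origin at the centre of its underside, x along its length. In the row its length lies across the tray. Three or four blocks are present
- ball1_center (a point): centre of a cedar ball 16 mm in diameter, 10 g, in the jar at the start. Two to five balls are present
- ball2_center (a point): centre of a cedar ball 16 mm in diameter, 10 g, in the jar at the start. Two to five balls are present
- ball3_center (a point): centre of a cedar ball 16 mm in diameter, 10 g, in the jar at the start. Two to five balls are present
- ball4_center (a point): centre of a cedar ball 16 mm in diameter, 10 g, in the jar at the start. Two to five balls are present
- ball5_center (a point): centre of a cedar ball 16 mm in diameter, 10 g, in the jar at the start. Two to five balls are present
- balm_tin: round aluminium tin, 54 mm across, 22 mm high, loose, to be left alone. Origin at the centre of its underside
- oil_bottle: small amber dropper bottle, 38 mm across, 110 mm high, loose, to be left alone. Origin at the centre of its underside
- lotion: white pump bottle, 64 mm across, 167 mm high, heavy, fixed. Origin at the centre of its underside
- hairbrush: hairbrush lying on the counter, 220 mm long, 60 mm wide, 35 mm high, loose, to be left alone. Origin on the counter at the neck, where handle (to -x) and head (to +x) meet
Things that resemble listed ones, but are neither listed nor needed, are in the scene too. What is shaped like the block2 but green or turquoise is not meant.

How it is judged:
On the way, in this order (a step that is already met when the one before it is completed fails the run):
1. the cap is unscrewed, set down clear of the jar and the dish, and let go (horizontal distance between cap and jar above 0.06 m and horizontal distance between cap and dish above 0.1 m and height (world z) of cap below 0.045 m and linear speed of cap below 0.05 m/s and contact force between the fingers and cap below 0.1 N), for 0.2 s.
2. all the balls have been poured into the dish (horizontal distance between each of ball1_center, ball2_center, ball3_center, ball4_center, ball5_center and dish below 0.066 m and height (world z) of each of ball1_center, ball2_center, ball3_center, ball4_center, ball5_center below 0.04 m and horizontal distance between each of ball1_center, ball2_center, ball3_center, ball4_center, ball5_center and jar above 0.03 m), for 0.2 s.
At the end, for the whole second after the job is handed in: All balls in the dish; cap set down, 60 mm from the jar's axis, 100 mm from the dish; jar upright (0.1 rad), 100 mm from the dish's centre; blocks flat in one row: within 8 mm of the tray's middle line, 0.12 rad of square, neighbours' centres 34 to 49 mm apart (ends under 142 mm); all at rest (horizontal distance between each of ball1_center, ball2_center, ball3_center, ball4_center, ball5_center and dish below 0.066 m and height (world z) of each of ball1_center, ball2_center, ball3_center, ball4_center, ball5_center below 0.04 m and linear speed of each of ball1, ball2, ball3, ball4, ball5 below 0.1 m/s and horizontal distance between cap and jar above 0.06 m and horizontal distance between each of cap, jar and dish above 0.1 m and height (world z) of cap below 0.045 m and linear speed of cap below 0.05 m/s and angle between jar's own z axis and vertical below 0.1 rad and height (world z) of jar below 0.02 m and linear speed of each of jar, block1, block2, block3, block4 below 0.03 m/s and x of block1 in the frame of tray between -0.008 and 0.008 m and y of block1 in the frame of tray between -0.14 and 0.14 m and angle between the x axis of each of block1, block2, block3, block4 and the x axis of tray, either way round below 0.12 rad and angle between the z axis of each of block1, block2, block3, block4 and the z axis of tray, either way round below 0.12 rad and (distance between block1 and block2 below 0.049 m or distance between block1 and block3 below 0.049 m or distance between block1 and block4 below 0.049 m) and x of block2 in the frame of tray between -0.008 and 0.008 m and y of block2 in the frame of tray between -0.14 and 0.14 m and (distance between block2 and block1 below 0.049 m or distance between block2 and block3 below 0.049 m or distance between block2 and block4 below 0.049 m) and x of block3 in the frame of tray between -0.008 and 0.008 m and y of block3 in the frame of tray between -0.14 and 0.14 m and (distance between block3 and block1 below 0.049 m or distance between block3 and block2 below 0.049 m or distance between block3 and block4 below 0.049 m) and x of block4 in the frame of tray between -0.008 and 0.008 m and y of block4 in the frame of tray between -0.14 and 0.14 m and (distance between block4 and block1 below 0.049 m or distance between block4 and block2 below 0.049 m or distance between block4 and block3 below 0.049 m) and distance between block1 and block2 between 0.034 and 0.142 m and distance between block1 and block3 between 0.034 and 0.142 m and distance between block1 and block4 between 0.034 and 0.142 m and distance between block2 and block3 between 0.034 and 0.142 m and distance between block2 and block4 between 0.034 and 0.142 m and distance between block3 and block4 between 0.034 and 0.142 m); the robot touches nothing.
It fails at once if the small amber dropper bottle is moved more than 25 mm (distance of oil_bottle from where it was at the start of the episode above 0.025 m).
It fails at once if the balm tin is moved more than 25 mm (distance of balm_tin from where it was at the start of the episode above 0.025 m).
It fails at once if the hairbrush is moved more than 25 mm (distance of hairbrush from where it was at the start of the episode above 0.025 m).
Of ball1, ball2, ball3, ball4, ball5 only 2 to 5 are there at a start; the rules pass over those that are not, and their reading is None.
Of block1, block2, block3, block4 only 3 to 4 are there at a start; the rules pass over those that are not, and their reading is None.
At some moment in a run one of block1, block2, block3, block4 may be knocked a few centimetres aside while the robot is not near it.
It also fails if it takes over 192 s, if anything falls off the work surface, if the arm or the gripper's body presses on something with over 40 N, if the wrist force passes 120 N, or if a joint passes its speed limit or range.

ROBOT

A 6-joint arm with a two-finger parallel gripper is mounted at the origin on the work surface. World frame = base frame: x ahead of the robot, y to its left, z up, the work surface at z = 0. Lengths are in m, angles in rad, forces in N, time in s.
With the tool pointing down it reaches from about 0.375 to 0.9 m from the base axis. Payload 3.1 kg.
Tool frame: the origin (TCP) lies at the very end of the fingers, on their centre line; the grasp point (between the pads) lies 19 mm behind it (grip_depth is the distance from the TCP to the grasp point, in m); z points along the fingers, y is the line along which they close (so a half turn about z gives the same grasp; the last joint's range is limited). The gripper opens to 85 mm and grips with 20 to 120 N. Pads are 22 mm wide; open, the fingers measure 114 mm over their backs; the gripper's body (76 mm by 85 mm) begins 54 mm behind the grasp point. The pads swing forward as they close: fully open they stand 13 mm farther back than shut.
Start: joints at [-1.488, 0.527, 1.433, -0, 1.181, -0.178], TCP at [0.161, -0.604, 0.231] pointing down, gripper open.
Joint ranges: [-3.08, 3.08], [-0.75, 2.2], [0.22, 2.44], [-1.43, 4.57], [0, 2.65], [-2.85, 2.85]. Speed limits (rad/s): [2.79, 2.79, 3.14, 3.14, 3.14, 3.14].

INTERFACE

Orientations are given as a unit quaternion [x, y, z, w].
In Python, from station import * gives the robot as it stands.
- The arm moves only by the tool apply_moves, never from a script. Its argument "plan" is a list of rows, each a list of 7 numbers: the shift along the tool's x, y, z in m, then the turn, a rotation vector about the tool's x, y, z in rad, then the gripper command: -1 is fully open, 1 is shut, values between are in proportion. In form: [[dx, dy, dz, wx, wy, wz, jaw], ...]. A call has 1 to 8 rows; each row shifts and turns the commanded pose from where the row before left it, along the tool's axes as they then stand; what a row does not reach is not made up. A row lasts 1/8 s, in which the tool goes at most 62.5 mm and 10.7 degrees, less where a joint would pass 70% of its speed; a pose out of reach is approached as far as the arm can. A call is refused whole if a number of a shift passes 0.0625 or a number of a turn 0.188, either way. A call with a gripper value outside its range is refused whole. The fingers move at their own pace and stop on an object; "force" is the grip in N (left out, the last holds). Time passes only in rows, so rows that do not move let the fingers close. It gives the time, the measured TCP pose, the force, the opening and the grip force at its end, in the units of the state.
- sense(): the state, without advancing time (a new reading comes with each control period).
- snapshot(name): name is "scene" or "side" or "wrist"; returns the picture (384x512x3 uint8, red, green, blue); there is no depth.
- calibration(name): a dict with "camera_matrix" (3x3 intrinsics, pixels), "R" (3x3) and "t" (3): a world point X has camera coordinates R X + t; the wrist camera has in their place "mount" (4x4, takes a point from camera to tool coordinates, whose origin is the TCP and whose axes are the flange's). Camera axes: x right, y down, z forward; pixel columns grow to the right and rows downward; lengths in m; the calibration is good to about 2 mm. A picture is of the moment at which its call begins: read the wrist's pose just before it. calibration takes no time and is no camera call.
- sign_off(): hands the job in; it is judged then, once.
The state is a dict: "t": time; "q": joint angles; "qd": joint speeds; "tau": joint torques, N m; "tcp_pos": TCP position; "tool_rot": TCP orientation; "force": force on the tool from outside, world axes, zero at the start; "ft_torque": the same for the moment, N m; "finger_gap": opening from 0.0 (shut) to 1.0 (fully open); "gripper_force": force on a finger pad.
Only numpy, scipy, OpenCV 4.12 (cv2) and the standard library are available. Lean on these libraries where they do the work, as an engineer would, in place of code of your own. Each camera call takes 0.05 s, during which the arm holds its last target. There are 200 camera calls.

## Working session

There is one attempt and no reset: what is moved stays moved. The work goes in short steps, Python scripts to look and compute and a tool call to move; the robot and the scene stay as the last step left them, time stands still between calls to the robot, and variables do not carry over. Pictures are saved under pics/ and viewed, at most 14 in all, crops included, and the job is handed in when it is done.

Besides the shell and the picture viewer there is one more tool, called after "Request:" by a JSON object that holds its "api" and its "payload", one argument or row to a line. apply_moves: Moves the arm, as the interface text tells. Its arguments: {"type":"object","properties":{"plan":{"type":"array"},"force":{"type":"number"}},"required":["plan"]}

```bash
ls; mkdir -p pics; cat > h.py <<'E'
from station import *
import numpy as np, cv2
from scipy.spatial.transform import Rotation as Ro
def snap(n,f=None):
    s=sense(); im=snapshot(n); c=calibration(n); K=np.array(c["camera_matrix"])
    if "mount" in c:
        M=np.array(c["mount"]); T=np.eye(4); T[:3,:3]=Ro.from_quat(s["tool_rot"]).as_matrix(); T[:3,3]=s["tcp_pos"]
        W=T@M; R=W[:3,:3].T; t=-R@W[:3,3]
    else: R=np.array(c["R"]); t=np.array(c["t"])
    if f: cv2.imwrite("pics/"+f,im[:,:,::-1])
    return im,(K,R,t)
def ray(cam,uv):
    K,R,t=cam; d=R.T@np.linalg.solve(K,np.array([uv[0],uv[1],1.])); return -R.T@t,d
def onz(cam,uv,z):
    o,d=ray(cam,uv); return o+d*(z-o[2])/d[2]
def proj(cam,X):
    K,R,t=cam; p=K@(R@np.array(X,float)+t); return p[:2]/p[2]
def tri(c1,u1,c2,u2):
    A=[];b=[]
    for c,u in((c1,u1),(c2,u2)):
        o,d=ray(c,u); d=d/np.linalg.norm(d); P=np.eye(3)-np.outer(d,d); A.append(P);b.append(P@o)
    return np.linalg.lstsq(np.vstack(A),np.hstack(b),rcond=None)[0]
E
python3 - <<'E'
from h import *
a,ca=snap("scene","s0.png"); b,cb=snap("side","d0.png"); w,cw=snap("wrist","w0.png")
s=sense(); print(s)
for c in (ca,cb,cw): print(c[0][0,0],-c[1].T@c[2], c[1][2])
print(calibration("wrist"))
E
```

```text
pics
{'t': 0.15, 'q': array([-1.48851351e+00,  5.28241277e-01,  1.43359100e+00, -4.59862157e-05,
        1.18139664e+00, -1.78509527e-01]), 'qd': array([ 0.00047536, -0.00260895, -0.00286859, -0.00098422, -0.00093485,
       -0.00081822]), 'tau': array([ 5.23542130e-04, -4.42744052e+01, -1.78276742e+01, -2.38115408e-04,
        5.62958390e-03, -7.73292555e-06]), 'tcp_pos': array([ 0.16111919, -0.60331785,  0.23057079]), 'tool_rot': array([ 9.91508989e-01,  1.30035589e-01,  1.81079569e-05, -8.18209766e-04]), 'force': array([ 0.46588475, -0.44441417, -0.81447018]), 'ft_torque': array([-0.00235148,  0.01138834,  0.03256964]), 'gripper_force': 0.0, 'finger_gap': 1.0010309793989345}
360.98348451752537 [ 1.00086674 -0.30993296  0.83158705] [-0.48011276  0.29954815 -0.82447719]
369.7235272670823 [0.45486038 0.68938082 0.61859741] [ 0.14761854 -0.81009846 -0.56740572]
299.39050855462625 [ 0.23953546 -0.5836465   0.37276459] [-0.30104546 -0.07767659 -0.95044094]
{'camera_matrix': array([[299.39050855,   0.        , 257.58651098],
       [  0.        , 299.39050855, 192.43319945],
       [  0.        ,   0.        ,   1.        ]]), 'mount': array([[ 4.37568282e-04, -9.50329268e-01, -3.11246029e-01,
         8.08361873e-02],
       [ 9.99999500e-01,  6.95629188e-04, -7.18109448e-04,
         1.05834509e-03],
       [ 8.98952249e-04, -3.11245559e-01,  9.50329098e-01,
        -1.42308264e-01],
       [ 0.00000000e+00,  0.00000000e+00,  0.00000000e+00,
         1.00000000e+00]])}
```

```bash
python3 -c "
import cv2,numpy as np
a=[cv2.imread('pics/'+f) for f in('s0.png','d0.png')]
cv2.imwrite('pics/sc.png',cv2.resize(a[0],(800,600)));cv2.imwrite('pics/sd.png',cv2.resize(a[1],(800,600)))"
```

```text
(no output)
```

View pics/sc.png

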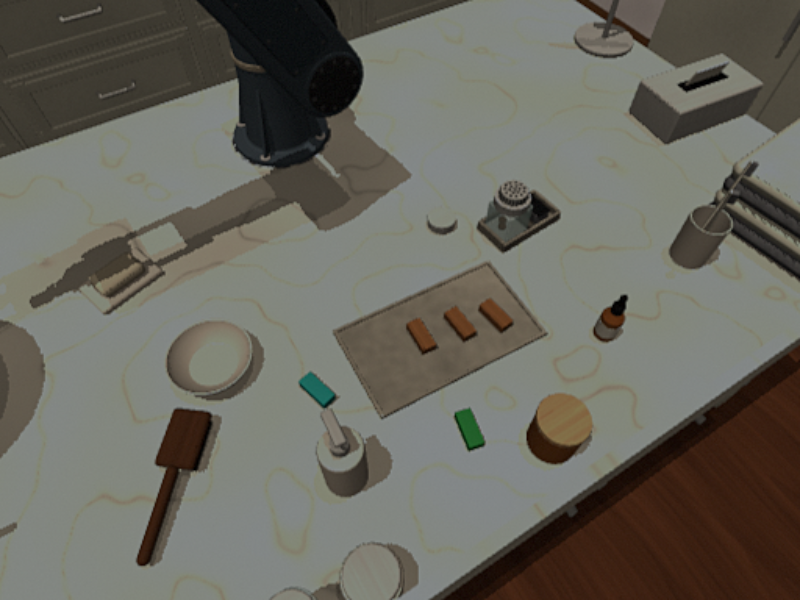

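View pics/sd.png

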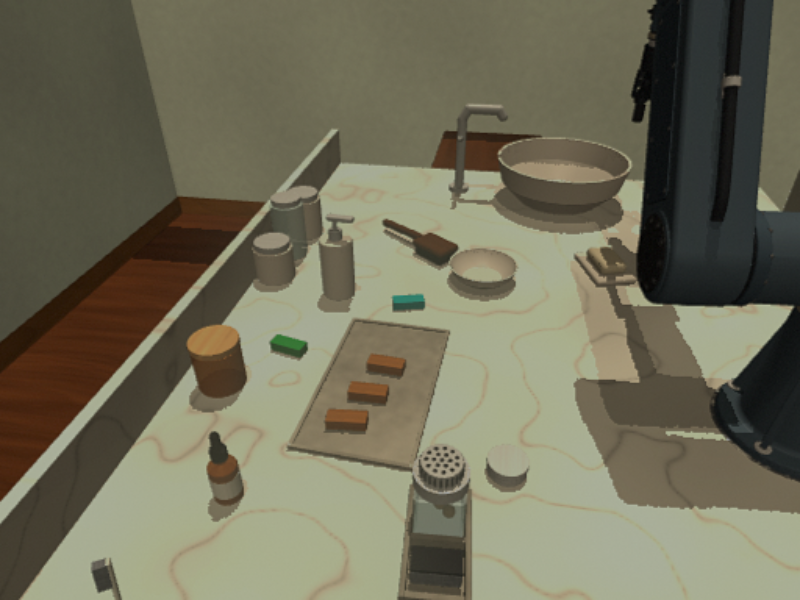

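The scene picture (800x600) shows three orange cedar blocks on the tray at (421,335), (460,323) and (496,315). The turquoise block at (317,389) and the green one at (469,428) are decoys. The capped shaker in the caddy is at (513,200), the dish at (210,357), the hairbrush at (185,450), the oil bottle at (608,320), the tin at (441,220) and the lotion at (343,455). The side picture agrees: blocks at (386,364), (368,392) and (346,420), cap at (441,465), dish at (483,270).

```bash
cat > m.py <<'E'
from h import *
a,ca=snap("scene"); b,cb=snap("side")
f=0.64
def S(u,v): return (u*f,v*f)
print("tray corners", [onz(ca,S(*p),.007)[:2].round(3) for p in((335,330),(490,264),(545,330),(384,413))])
print("tray side", [onz(cb,S(*p),.007)[:2].round(3) for p in((356,320),(449,331),(413,466),(291,449))])
for im,c,n in((a,ca,'sc'),(b,cb,'sd')):
    h=cv2.cvtColor(im,cv2.COLOR_RGB2HSV); m=cv2.inRange(h,(3,130,60),(16,255,255))
    for k in cv2.findContours(m,0,2)[0]:
        A=cv2.contourArea(k)
        if A<60: continue
        r=cv2.minAreaRect(k); print(n,A,np.round(r[0],1),onz(c,r[0],.016)[:2].round(3))
print("cap",tri(ca,S(515,186),cb,S(442,457)).round(4))
print("dish rim",tri(ca,S(210,352),cb,S(483,266)).round(4),onz(ca,S(209,353),.036).round(3))
print("oil",onz(ca,S(606,333),0).round(3),onz(cb,S(227,495),0).round(3))
print("tin",tri(ca,S(441,216),cb,S(508,460)).round(4))
print("lotion",onz(ca,S(347,478),.0).round(3),"brush",[onz(ca,S(*p),.02)[:2].round(3) for p in((195,412),(165,470),(145,560))])
print("caddy",[onz(ca,S(*p),.022)[:2].round(3) for p in((478,228),(540,193),(560,212),(500,244))])
E
python3 m.py; python3 -c "
import cv2
a=cv2.imread('pics/s0.png')[110:165,295:365];b=cv2.imread('pics/d0.png')[275:384,240:350]
import numpy as np
cv2.imwrite('pics/c1.png',np.hstack([cv2.resize(a,(420,330)),cv2.resize(b,(333,330))]))"
```

```text
tray corners [array([ 0.52 , -0.138]), array([0.543, 0.174]), array([0.707, 0.169]), array([ 0.693, -0.143])]
tray side [array([ 0.685, -0.144]), array([ 0.514, -0.139]), array([0.53 , 0.173]), array([0.701, 0.172])]
sc 220.0 [330.5 379.6] [ 0.999 -0.126]
sc 61.5 [349.6 371.7] [ 1.008 -0.084]
sc 105.0 [370.3 367.1] [ 1.023 -0.042]
sc 1267.5 [392.2 362. ] [1.04  0.003]
sc 195.0 [490.7 331. ] [1.106 0.229]
sc 1398.0 [431.  348.7] [1.064 0.091]
sc 870.0 [465.1 341.8] [1.092 0.164]
sc 66.5 [473.3 319.8] [1.07  0.216]
sc 828.0 [493.5 296. ] [1.059 0.299]
sc 429.5 [504.9 260. ] [1.015 0.398]
sc 164.5 [269.4 213.6] [ 0.607 -0.02 ]
sc 75.5 [391.8 202.9] [0.75  0.279]
sc 161.0 [294.5 205.9] [0.622 0.05 ]
sc 148.0 [317.  199.9] [0.638 0.113]
sd 140.0 [142.1 298.7] [0.778 0.225]
sd 188.0 [221.2 267. ] [0.639 0.108]
sd 192.0 [235.  250.5] [0.62  0.049]
sd 122.5 [246.6 230.8] [ 0.607 -0.028]
sd 102.0 [145.  219.4] [ 0.884 -0.029]
sd 487.0 [136.2 232. ] [0.884 0.024]
sd 7361.0 [ 46.8 226.9] [1.123 0.044]
sd 866.0 [138.  136.9] [ 1.125 -0.51 ]
sd 358.5 [311.   99.2] [ 0.496 -1.036]
sd 184.0 [284.5  97.5] [ 0.622 -1.039]
cap [0.4869 0.251  0.12  ]
dish rim [ 0.4668 -0.334   0.0333] [ 0.469 -0.336  0.036]
oil [0.764 0.258 0.   ] [ 0.76   0.255 -0.   ]
tin [0.4063 0.1549 0.0221]
lotion [ 0.749 -0.24   0.   ] brush [array([ 0.545, -0.392]), array([ 0.608, -0.46 ]), array([ 0.711, -0.521])]
caddy [array([0.469, 0.198]), array([0.459, 0.359]), array([0.519, 0.359]), array([0.523, 0.21 ])]
```

View pics/c1.png

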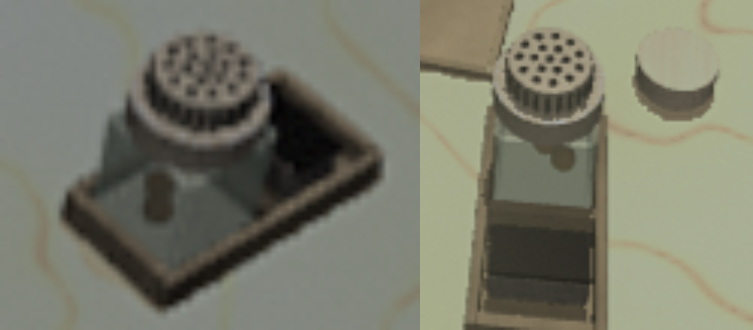

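Request:
{"api": "apply_moves", "payload": {
  "plan": [
    [0.05,-0.03,0,0,0,0.13,-1],
    [0.05,-0.03,0,0,0,0.13,-1],
    [0.05,-0.05,0,0,0,0,-1],
    [0.05,-0.05,0,0,0,0,-1],
    [0.05,-0.05,0,0,0,0,-1],
    [0.05,-0.06,0,0,0,0,-1],
    [0.02,-0.06,0,0,0,0,-1],
    [0,-0.06,0,0,0,0,-1]
  ]
}}

```text
t: 1.25
tcp_pos: [0.4411, -0.224, 0.2313]
tool_rot: [1.0, 0.001, 0.001, 0.0]
force: [0.8, 0.6, -0.5]
finger_gap: 0.997
gripper_force: 0.0
```

Request:
{"api": "apply_moves", "payload": {
  "plan": [
    [0,-0.06,0,0,0,0,-1],
    [0,-0.06,0,0,0,0,-1],
    [0,-0.06,0,0,0,0,-1],
    [0,-0.06,0,0,0,0,-1],
    [0,-0.06,0,0,0,0,-1],
    [0,-0.06,0,0,0,0,-1],
    [0,-0.06,0,0,0,0,-1],
    [0,0,0,0,0,0,-1]
  ]
}}

```text
t: 2.25
tcp_pos: [0.4386, 0.1981, 0.2314]
tool_rot: [1.0, 0.004, 0.0, -0.0]
force: [0.1, -0.6, 0.4]
finger_gap: 1.0
gripper_force: 0.0
```

```bash
cat >> h.py <<'E'
import json
def log():
    s=sense(); open("log.jsonl","a").write(json.dumps([list(map(float,s[k])) for k in("q","tcp_pos","tool_rot")])+"\n")
    R=Ro.from_quat(s["tool_rot"]).as_matrix()
    print("t",round(s["t"],2),"q",s["q"].round(3),"p",s["tcp_pos"].round(4),"yaw",round(np.arctan2(R[1,0],R[0,0]),3),"toolz",R[:,2].round(3),"F",s["force"].round(1),"gap",round(s["finger_gap"],3),"gf",round(s["gripper_force"],1)); return s
E
python3 - <<'E'
from h import *
log(); w,cw=snap("wrist","w1.png"); a,ca=snap("scene","s1.png")
print(proj(cw,(.487,.251,.114)),proj(ca,(.487,.251,.114)))
E
```

```text
t 2.25 q [1.910e-01 3.350e-01 1.784e+00 1.000e-03 1.022e+00 1.753e+00] p [0.4386 0.1981 0.2314] yaw 0.008 toolz [ 0.001  0.001 -1.   ] F [ 0.1 -0.6  0.4] gap 1.0 gf 0.0
[195.87063205 133.97108983] [328.97577088 120.44364235]
```

View pics/w1.png

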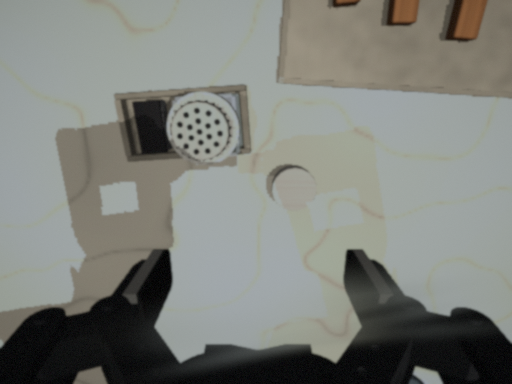

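The wrist picture shows the cap's drum near (203,131) and the caddy with corners at about (116,93), (246,86) and (250,152). The tin is at (292,187), with three blocks at the top right.

```bash
cat > cap.py <<'E'
from h import *
def holes(im,c):
    u,v=c.round().astype(int); r=30; p=cv2.cvtColor(im[v-r:v+r,u-r:u+r],cv2.COLOR_RGB2GRAY); p=cv2.resize(p,None,fx=4,fy=4,interpolation=cv2.INTER_CUBIC)
    m=cv2.morphologyEx(p,cv2.MORPH_BLACKHAT,np.ones((25,25))); _,m=cv2.threshold(m,50,255,0)
    n,_,st,ce=cv2.connectedComponentsWithStats(m)
    k=[i for i in range(1,n) if 10<st[i,4]<450 and np.linalg.norm(ce[i]-4*r)<85]
    q=np.array([ce[i] for i in k])/4; print(len(q)); return cv2.minEnclosingCircle(q.astype(np.float32))[0]+np.array([u-r,v-r]), q.mean(0)+[u-r,v-r]
w,cw=snap("wrist"); b,cb=snap("side"); a,ca=snap("scene")
W=holes(w,np.array([204,128.]))[1];B=holes(b,np.array([283,292.]))[1];A=holes(a,np.array([329,121.]))[1]
print(W,B,A,tri(cw,W,cb,B),tri(ca,A,cb,B),tri(cw,W,ca,A),onz(cw,W,.114),onz(cb,B,.114),onz(ca,A,.114))
print([onz(cw,p,.022)[:2].round(4) for p in((116,93),(246,86),(250,152),(130,160))])
E
python3 cap.py
```

```text
12
26
18
[200.0561413  129.21080539] [280.74630458 292.84171116] [329.25033672 123.04324575] [0.49065958 0.2438677  0.11091638] [0.49193076 0.24634159 0.11226471] [0.49265655 0.24523256 0.11210543] [0.49139673 0.24334539 0.114     ] [0.49005213 0.24648075 0.114     ] [0.49538699 0.24536664 0.114     ]
[array([0.5207, 0.3522]), array([0.5285, 0.2072]), array([0.4549, 0.2031]), array([0.4448, 0.3464])]
```

Request:
{"api": "apply_moves", "payload": {
  "plan": [
    [0.026,-0.023,0,0,0,0.0,-1],
    [0.026,-0.023,0,0,0,0,-1],
    [0,0,0.05,0,0,0,-1],
    [0,0,0.03,0,0,0,-1],
    [0,0,0,0,0,0,-1],
    [0,0,0,0,0,0,-1]
  ],
  "force": 40
}}

```text
t: 3.25
tcp_pos: [0.4923, 0.2396, 0.1523]
tool_rot: [1.0, -0.001, 0.001, -0.0]
force: [-0.1, -0.5, 1.9]
finger_gap: 1.002
gripper_force: 0.0
```

```bash
python3 - <<'E'
from h import *
s=log(); w,cw=snap("wrist","w2.png")
g=cv2.cvtColor(w,cv2.COLOR_RGB2GRAY)
c=proj(cw,(.490,.245,.114)); print(c)
c=cv2.HoughCircles(cv2.medianBlur(g,3),cv2.HOUGH_GRADIENT,1,20,param1=120,param2=25,minRadius=30,maxRadius=85)
for k in c[0][:6]: print(k, onz(cw,k[:2],.114).round(4),onz(cw,k[:2],.097).round(4), k[2]/299*(.1423+s['tcp_pos'][2]-.114))
E
```

```text
t 3.25 q [ 0.249  0.532  1.705 -0.     0.902  1.821] p [0.4923 0.2396 0.1523] yaw -0.001 toolz [ 0.002  0.    -1.   ] F [-0.1 -0.5  1.9] gap 1.002 gf 0.0
[248.41444096 227.38999938]
[244.5 213.5  45.4] [0.4999 0.2474 0.114 ] [0.493  0.2483 0.097 ] 0.02742714032838945
[208.5 166.5  80. ] [0.5311 0.2692 0.114 ] [0.5272 0.2721 0.097 ] 0.04832976027428405
[242.5 233.5  40.8] [0.4856 0.249  0.114 ] [0.4773 0.2499 0.097 ] 0.024648179139534456
[235.5 194.5  41.4] [0.5129 0.253  0.114 ] [0.5072 0.2543 0.097 ] 0.025010653391328776
```

View pics/w2.png

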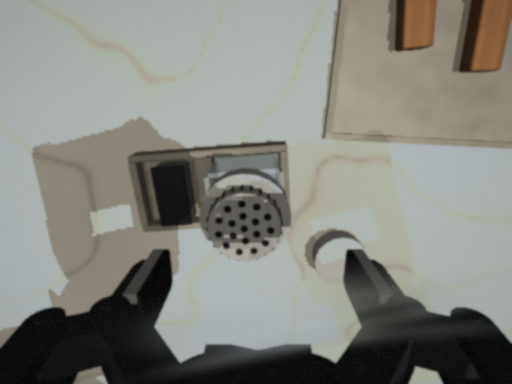

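The drum top is centred near (243,227), about 3 mm further in +y than predicted, so I'll use (0.490, 0.247).

Request:
{"api": "apply_moves", "payload": {
  "plan": [
    [-0.002,-0.007,0.02,0,0,0,-1],
    [0,0,0.02,0,0,0,-1],
    [0,0,0.017,0,0,0,-1],
    [0,0,0,0,0,0,-1],
    [0,0,0,0,0,0,0],
    [0,0,0,0,0,0,1],
    [0,0,0,0,0,0,1],
    [0,0,0,0,0,0,1]
  ],
  "force": 40
}}

```text
t: 4.3
tcp_pos: [0.49, 0.2477, 0.0958]
tool_rot: [1.0, 0.0, 0.001, -0.0]
force: [-0.1, 0.4, 4.6]
finger_gap: 0.569
gripper_force: 40.6
```

```bash
python3 - <<'E'
from h import *
log(); snap("wrist","w3.png")
E
```

```text
t 4.3 q [0.264 0.623 1.74  0.    0.775 1.834] p [0.49   0.2477 0.0958] yaw 0.001 toolz [ 0.003  0.001 -1.   ] F [-0.1  0.4  4.6] gap 0.569 gf 40.6
```

Request:
{"api": "apply_moves", "payload": {
  "plan": [
    [0,0,0,0,0,-0.18,1],
    [0,0,0,0,0,-0.18,1],
    [0,0,0,0,0,-0.18,1],
    [0,0,0,0,0,-0.18,1],
    [0,0,0,0,0,-0.18,1],
    [0,0,0,0,0,-0.18,1],
    [0,0,0,0,0,-0.18,1],
    [0,0,0,0,0,-0.18,1]
  ]
}}

```text
t: 5.35
tcp_pos: [0.4893, 0.2492, 0.0962]
tool_rot: [0.751, 0.661, 0.002, -0.001]
force: [-4.2, 5.8, 8.8]
finger_gap: 0.569
gripper_force: 40.9
```

Request:
{"api": "apply_moves", "payload": {
  "plan": [
    [0,0,0,0,0,-0.18,1],
    [0,0,0,0,0,-0.18,1],
    [0,0,0,0,0,-0.18,1],
    [0,0,0,0,0,0,1],
    [0,0,0,0,0,0,1]
  ]
}}

```text
t: 5.98
tcp_pos: [0.489, 0.2485, 0.096]
tool_rot: [0.548, 0.836, 0.001, -0.0]
force: [-1.8, 1.9, 8.2]
finger_gap: 0.567
gripper_force: 40.8
```

```bash
python3 - <<'E'
from h import *
log(); snap("wrist","w4.png")
E
```

```text
t 5.97 q [ 0.265  0.623  1.741  0.002  0.777 -0.146] p [0.489  0.2485 0.096 ] yaw 1.98 toolz [ 0.001  0.002 -1.   ] F [-1.8  1.9  8.2] gap 0.567 gf 40.8
```

Request:
{"api": "apply_moves", "payload": {
  "plan": [
    [0,0,-0.01,0,0,0,1],
    [0,0,-0.02,0,0,0,1],
    [0,0,-0.03,0,0,0,1],
    [0,0,-0.04,0,0,0,1],
    [0,0,0,0,0,0,1],
    [0,0,0,0,0,0,1]
  ]
}}

```text
t: 6.78
tcp_pos: [0.4887, 0.2471, 0.1942]
tool_rot: [0.548, 0.836, -0.0, -0.0]
force: [0.7, 0.6, -0.6]
finger_gap: 0.567
gripper_force: 41.5
```

```bash
python3 - <<'E'
from h import *
log(); b,_=snap("side"); a,_=snap("scene")
cv2.imwrite("pics/c5.png",np.hstack([cv2.resize(a[60:170,280:390],(400,400)),cv2.resize(b[180:380,200:400],(400,400))])[:,:,::-1])
E
```

```text
t 6.78 q [ 0.264  0.472  1.666 -0.     1.003 -0.146] p [0.4887 0.2471 0.1942] yaw 1.981 toolz [-0. -0. -1.] F [ 0.7  0.6 -0.6] gap 0.567 gf 41.5
```

View pics/c5.png

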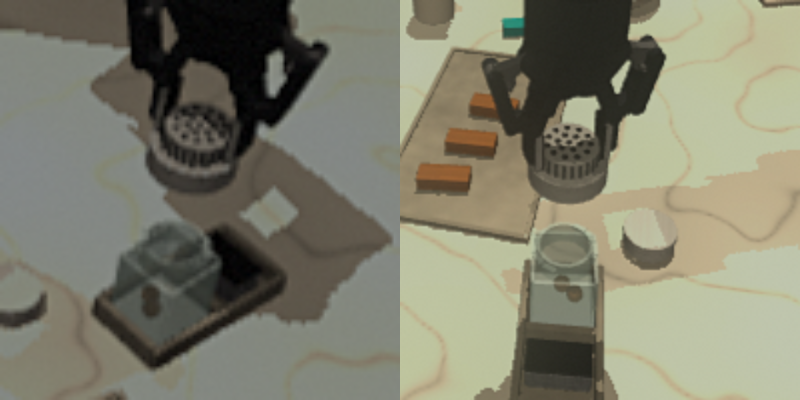

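The cap is off and in the gripper. The jar is still in its well, with two balls visible in the side crop at about (562,285) and (575,295).

Request:
{"api": "apply_moves", "payload": {
  "plan": [
    [-0.0454,-0.0322,0,0,0,0,1],
    [-0.0454,-0.0322,0,0,0,0,1],
    [-0.0454,-0.0322,0,0,0,0,1],
    [-0.0454,-0.0322,0.02,0,0,0,1],
    [-0.0454,-0.0322,0.03,0,0,0,1],
    [-0.0454,-0.0322,0.04,0,0,0,1],
    [0,0,0.04,0,0,0,1],
    [0,0,0.03,0,0,0,1]
  ]
}}

```text
t: 7.88
tcp_pos: [0.4205, -0.0748, 0.036]
tool_rot: [0.55, 0.835, -0.0, -0.002]
force: [0.7, 0.4, -0.6]
finger_gap: 0.568
gripper_force: 41.6
```

Request:
{"api": "apply_moves", "payload": {
  "plan": [
    [0,0,0.01,0,0,0,1],
    [0,0,0.003,0,0,0,1],
    [0,0,0,0,0,0,1]
  ]
}}

```text
t: 8.25
tcp_pos: [0.4221, -0.0739, 0.0256]
tool_rot: [0.548, 0.836, 0.0, 0.0]
force: [0.1, -0.8, -0.8]
finger_gap: 0.567
gripper_force: 41.6
```

Request:
{"api": "apply_moves", "payload": {
  "plan": [
    [0,0,0.005,0,0,0,1],
    [0,0,0.0025,0,0,0,1],
    [0,0,0,0,0,0,1]
  ]
}}

```text
t: 8.62
tcp_pos: [0.422, -0.0741, 0.0179]
tool_rot: [0.548, 0.836, 0.0, 0.0]
force: [-0.3, -0.8, -0.5]
finger_gap: 0.565
gripper_force: 41.7
```

Request:
{"api": "apply_moves", "payload": {
  "plan": [
    [0,0,0.0015,0,0,0,1],
    [0,0,0,0,0,0,1],
    [0,0,0,0,0,0,0.1],
    [0,0,0,0,0,0,-0.5],
    [0,0,0,0,0,0,-1],
    [0,0,-0.02,0,0,0,-1],
    [0,0,-0.06,0,0,0,-1],
    [0,0,-0.06,0,0,0,-1]
  ]
}}

```text
t: 9.62
tcp_pos: [0.421, -0.0738, 0.1569]
tool_rot: [0.548, 0.836, -0.0, -0.001]
force: [1.4, -0.6, -0.2]
finger_gap: 1.002
gripper_force: 0.0
```

```bash
python3 - <<'E'
from h import *
log(); b,cb=snap("side"); a,ca=snap("scene","s6.png")
print(proj(ca,(.422,-.074,.036)),proj(cb,(.422,-.074,.036)))
L=[json.loads(l) for l in open("log.jsonl")]
q=np.array([l[0] for l in L]);p=np.array([l[1] for l in L])
from scipy.optimize import least_squares
r=np.sqrt((p[:,:2]**2).sum(1)-.111**2)
# r=r0+L1 sin q2+L2 sin(q2+q3)-ish ; z=h+...
def f(x):
    a=q[:,1];b=a+q[:,2]
    return np.r_[x[0]+x[1]*np.sin(a)+x[2]*np.sin(b)+x[3]*np.cos(b)-r, x[4]+x[1]*np.cos(a)+x[2]*np.cos(b)-x[3]*np.sin(b)-p[:,2]]
s=least_squares(f,[0,.4,.4,0,.1]);print(s.x,abs(s.fun).max())
E
```

```text
t 9.62 q [-0.436  0.397  1.987 -0.     0.761 -0.846] p [ 0.421  -0.0738  0.1569] yaw 1.981 toolz [-0.003  0.001 -1.   ] F [ 1.4 -0.6 -0.2] gap 1.002 gf 0.0
[217.26635035 169.92841231] [321.09015816 221.25196231]
[-0.00063605  0.59194594  0.39224711  0.11638376 -0.02385762] 0.0005388016106525617
```

Request:
{"api": "apply_moves", "payload": {
  "plan": [
    [0,0,-0.03,0,0,0.178,-1],
    [0,0,-0.03,0,0,0.178,-1],
    [0,0,0,0,0.1745,0,-1],
    [0,0,0,0,0.1745,0,-1],
    [0,0,0,0,0.1745,0,-1],
    [0,0,0,0,0.1745,0,-1]
  ]
}}

```text
t: 10.48
tcp_pos: [0.4217, -0.0744, 0.2159]
tool_rot: [0.646, 0.681, 0.237, -0.25]
force: [-0.7, 0.2, -0.9]
finger_gap: 1.002
gripper_force: 0.0
```

```bash
python3 -c "
from h import *
log()"
```

```text
t 10.47 q [-0.773  0.5    1.809  0.461  1.408 -1.038] p [ 0.4217 -0.0744  0.2159] yaw 1.624 toolz [-0.034  0.646 -0.763] F [-0.7  0.2 -0.9] gap 1.002 gf 0.0
```

Request:
{"api": "apply_moves", "payload": {
  "plan": [
    [0,0,0,0,0.1745,0,-1],
    [0,0,0,0,0.1745,0,-1],
    [0,0,0,0,0.1745,0,-1],
    [0,0,0,0,0,0,-1],
    [0,0,0,0,0,0,-1]
  ]
}}

```text
t: 11.1
tcp_pos: [0.4215, -0.0735, 0.2162]
tool_rot: [0.564, 0.595, 0.394, -0.416]
force: [-0.7, 0.3, -0.3]
finger_gap: 1.002
gripper_force: 0.0
```

```bash
python3 -c "
from h import *
log()"
```

```text
t 11.1 q [-0.877  0.762  1.736  0.605  1.75  -1.198] p [ 0.4215 -0.0735  0.2162] yaw 1.623 toolz [-0.051  0.938 -0.343] F [-0.7  0.3 -0.3] gap 1.002 gf 0.0
```

```bash
cat >> h.py <<'E'
def to(P):
    s=sense(); R=Ro.from_quat(s["tool_rot"]).as_matrix(); d=R.T@(np.array(P)-s["tcp_pos"]); print("tool delta",d.round(4),"n",int(np.ceil(np.linalg.norm(d)/.055))); return d
E
python3 -c "
from h import *
to((.4947,.1507,.12)); to((.4947,.1507,.0895)); print(Ro.from_quat(sense()['tool_rot']).as_matrix().round(3))"
```

```text
tool delta [-0.0148  0.0854  0.2396] n 5
tool delta [-0.0434  0.0854  0.25  ] n 5
[[-0.018  0.999 -0.051]
 [ 0.343  0.054  0.938]
 [ 0.939 -0.001 -0.343]]
```

Request:
{"api": "apply_moves", "payload": {
  "plan": [
    [-0.003,0.0171,0.048,0,0,0,-1],
    [-0.003,0.0171,0.048,0,0,0,-1],
    [-0.003,0.0171,0.048,0,0,0,-1],
    [-0.003,0.0171,0.048,0,0,0,-1],
    [-0.003,0.0171,0.048,0,0,0,-1],
    [-0.028,0,0.01,0,0,0,-1],
    [0,0,0,0,0,0,-1]
  ]
}}

```text
t: 11.98
tcp_pos: [0.4948, 0.1518, 0.0907]
tool_rot: [0.563, 0.596, 0.394, -0.416]
force: [-0.1, 0.8, 0.0]
finger_gap: 1.001
gripper_force: 0.0
```

```bash
python3 - <<'E'
from h import *
log(); w,c=snap("wrist","w7.png")
for d in ((-.03,-.03),(.03,-.03),(.03,.03),(-.03,.03)):
    R=np.array([[1,-.055],[.055,1]])@d; print(proj(c,(.4895+R[0],.2455+R[1],.076)).round(0))
print(proj(c,(.4895,.2455,.094)).round(0)); to((.4885,.2633,.0485))
E
```

```text
t 11.97 q [-0.455  0.984  1.814  0.98   1.402 -1.269] p [0.4948 0.1518 0.0907] yaw 1.629 toolz [-0.053  0.938 -0.344] F [-0.1  0.8  0. ] gap 1.001 gf 0.0
[215. 197.]
[297. 197.]
[290. 154.]
[223. 154.]
[256. 154.]
tool delta [-0.0019 -0.0005  0.1203] n 3
```

View pics/w7.png

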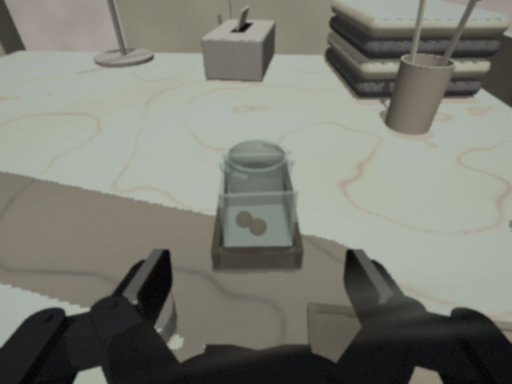

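The jar's near shoulder edge runs from (219,197) to (297,197), within about 2 px of the prediction, and two balls show at (243,218) and (257,227). Going in.

Request:
{"api": "apply_moves", "payload": {
  "plan": [
    [0,0,0.04,0,0,0,-1],
    [0,0,0.04,0,0,0,-1],
    [0,0.001,0.03,0,0,0,-1],
    [0,0,0.01,0,0,0,-1],
    [0,0,0,0,0,0,-1],
    [0,0,0,0,0,0,1],
    [0,0,0,0,0,0,1],
    [0,0,0,0,0,0,1]
  ],
  "force": 60
}}

```text
t: 13.02
tcp_pos: [0.4896, 0.2625, 0.0506]
tool_rot: [0.563, 0.594, 0.395, -0.417]
force: [-3.0, -3.8, 6.7]
finger_gap: 0.695
gripper_force: 67.2
```

```bash
python3 - <<'E'
from h import *
log()
E
```

```text
t 13.03 q [-0.254  1.066  1.846  1.194  1.302 -1.343] p [0.4896 0.2625 0.0506] yaw 1.622 toolz [-0.051  0.939 -0.34 ] F [-3.  -3.8  6.7] gap 0.695 gf 67.2
```

Request:
{"api": "apply_moves", "payload": {
  "plan": [
    [0.0188,0,-0.0069,0,0,0,1],
    [0.0376,0,-0.0137,0,0,0,1],
    [0.0376,0,-0.0137,0,0,0,1],
    [0.0376,0,-0.0137,0,0,0,1],
    [0.0188,0,-0.0069,0,0,0,1],
    [0,0,0,0,0,0,1]
  ]
}}

```text
t: 13.78
tcp_pos: [0.491, 0.2621, 0.2095]
tool_rot: [0.564, 0.596, 0.395, -0.414]
force: [0.4, -0.2, -3.2]
finger_gap: 0.697
gripper_force: 67.1
```

```bash
cat > plan.py <<'E'
from h import *
import sys
# plan.py x y z yaw n : rows for yaw change about world z + straight translation, n rows
x,y,z,dyaw,n=map(float,sys.argv[1:6]); n=int(n)
s=log(); R=Ro.from_quat(s["tool_rot"]); d=(np.array([x,y,z])-s["tcp_pos"])/n
for i in range(n):
    w=R.inv().apply([0,0,dyaw/n]); print((R.inv().apply(d)).round(4).tolist()+w.round(4).tolist()); R=Ro.from_rotvec([0,0,dyaw/n])*R
E
python3 plan.py .545 0 .215 -.545 6
```

```text
t 13.78 q [-0.253  0.74   1.879  1.136  1.411 -1.071] p [0.491  0.2621 0.2095] yaw 1.633 toolz [-0.048  0.937 -0.346] F [ 0.4 -0.2 -3.2] gap 0.697 gf 67.1
[-0.0144, 0.0067, -0.0417, -0.0852, -0.0003, 0.0314]
[-0.0141, 0.0107, -0.0409, -0.0852, -0.0003, 0.0314]
[-0.0138, 0.0146, -0.0399, -0.0852, -0.0003, 0.0314]
[-0.0133, 0.0183, -0.0384, -0.0852, -0.0003, 0.0314]
[-0.0126, 0.0219, -0.0367, -0.0852, -0.0003, 0.0314]
[-0.0119, 0.0254, -0.0347, -0.0852, -0.0003, 0.0314]
```

Lifted, with about 3.2 N of weight on the wrist. Moving it towards the dish.

Request:
{"api": "apply_moves", "payload": {
  "plan": [
    [-0.0144,0.0067,-0.0417,-0.085,0,0.031,1],
    [-0.0141,0.0107,-0.0409,-0.085,0,0.031,1],
    [-0.0138,0.0146,-0.04,-0.085,0,0.031,1],
    [-0.0133,0.0183,-0.0384,-0.085,0,0.031,1],
    [-0.0126,0.0219,-0.0367,-0.085,0,0.031,1],
    [-0.0119,0.0254,-0.0347,-0.085,0,0.031,1],
    [0,0,0,0,0,0,1]
  ]
}}

```text
t: 14.65
tcp_pos: [0.5458, -0.0032, 0.2115]
tool_rot: [0.704, 0.42, 0.492, -0.293]
force: [-0.2, -0.2, -3.3]
finger_gap: 0.698
gripper_force: 67.3
```

```bash
python3 plan.py .486 -.266 .2 -.545 6
```

```text
t 14.65 q [-0.773  0.726  1.938  1.166  1.382 -1.104] p [ 0.5458 -0.0032  0.2115] yaw 1.076 toolz [ 0.446  0.826 -0.345] F [-0.2 -0.2 -3.3] gap 0.698 gf 67.3
[-0.0167, 0.0121, -0.04, -0.0853, -0.0, 0.0313]
[-0.0163, 0.0159, -0.0388, -0.0853, -0.0, 0.0313]
[-0.0157, 0.0197, -0.0372, -0.0853, -0.0, 0.0313]
[-0.0151, 0.0233, -0.0354, -0.0853, -0.0, 0.0313]
[-0.0143, 0.0266, -0.0333, -0.0853, -0.0, 0.0313]
[-0.0134, 0.0298, -0.0309, -0.0853, -0.0, 0.0313]
```

Request:
{"api": "apply_moves", "payload": {
  "plan": [
    [-0.0167,0.0121,-0.04,-0.085,0,0.031,1],
    [-0.0163,0.0159,-0.0388,-0.085,0,0.031,1],
    [-0.0157,0.0197,-0.0372,-0.085,0,0.031,1],
    [-0.0151,0.0233,-0.0354,-0.085,0,0.031,1],
    [-0.0143,0.0266,-0.0333,-0.085,0,0.031,1],
    [-0.0134,0.0298,-0.0309,-0.085,0,0.031,1],
    [-0.0282,0,0.0103,0,0,0,1],
    [-0.0282,0,0.0103,0,0,0,1]
  ]
}}

```text
t: 15.65
tcp_pos: [0.4866, -0.2625, 0.1393]
tool_rot: [0.79, 0.218, 0.552, -0.153]
force: [-0.5, 0.3, -3.4]
finger_gap: 0.696
gripper_force: 67.2
```

Request:
{"api": "apply_moves", "payload": {
  "plan": [
    [0,0,0,0,0,0.18,1],
    [0,0,0,0,0,0.18,1],
    [0,0,0,0,0,0.18,1],
    [0,0,0,0,0,0.18,1],
    [0,0,0,0,0,0.18,1],
    [0,0,0,0,0,0.18,1],
    [0,0,0,0,0,0.18,1],
    [0,0,0,0,0,0.18,1]
  ]
}}

```text
t: 16.65
tcp_pos: [0.487, -0.2615, 0.1398]
tool_rot: [0.737, -0.359, 0.312, -0.48]
force: [0.4, 0.3, -3.4]
finger_gap: 0.697
gripper_force: 67.2
```

```bash
python3 - <<'E'
from h import *
s=log(); b,cb=snap("side"); a,ca=snap("scene")
cv2.imwrite("pics/c8.png",np.hstack([cv2.resize(a[150:320,40:240],(400,340)),cv2.resize(b[90:260,210:410],(400,340))])[:,:,::-1])
w,c=snap("wrist","w8.png")
R=Ro.from_quat(s["tool_rot"]).as_matrix(); u=R@[np.sin(np.radians(70)),0,-np.cos(np.radians(70))]; G=s["tcp_pos"]-.019*R[:,2]
print("u",u.round(3),"G",G.round(4),"mouth",(G+.037*u).round(3))
E
```

```text
t 16.65 q [-1.257  0.878  1.957  1.249  1.303  0.187] p [ 0.487  -0.2615  0.1398] yaw -0.988 toolz [ 0.805  0.483 -0.344] F [ 0.4  0.3 -3.4] gap 0.697 gf 67.2
u [ 0.239 -0.944  0.226] G [ 0.4717 -0.2707  0.1463] mouth [ 0.48  -0.306  0.155]
```

View pics/c8.png

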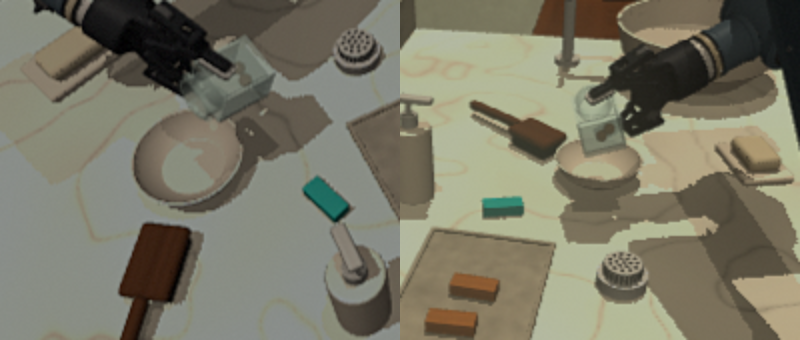

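The scene and side crops show the jar tilted about level above the near rim of the dish. The balls are still inside and the cap stands alone.

```bash
python3 -c "
from h import *
to((.4865,-.266,.106)); s=sense(); print(onz(snap('scene')[1],(40+65/2,150+50/2),.02))"
```

```text
tool delta [-0.0009  0.0332  0.0093] n 1
[ 0.21488963 -0.42409916  0.02      ]
```

Request:
{"api": "apply_moves", "payload": {
  "plan": [
    [0,0.0166,0.0046,0,0,0,1],
    [0,0.0166,0.0046,0,0,0,1],
    [0,0,0,0,0,0.12,1],
    [0,0,0,0,0,0.12,1],
    [0,0,0,0,0,0.12,1],
    [0,0,0,0,0,0.12,1],
    [0,0,0,0,0,0,1],
    [0,0,0,0,0,0,1]
  ]
}}

```text
t: 17.85
tcp_pos: [0.4869, -0.2674, 0.1065]
tool_rot: [0.632, -0.522, 0.192, -0.54]
force: [0.6, -0.2, -3.3]
finger_gap: 0.701
gripper_force: 67.2
```

Request:
{"api": "apply_moves", "payload": {
  "plan": [
    [0,0,0,0,0,0.09,1],
    [0,0,0,0,0,0.09,1],
    [0,0,0,0,0,0.09,1],
    [0,0,0,0,0,0,1],
    [0,0,0,0,0,0,1],
    [0,0,0,0,0,0,1],
    [0,0,0,0,0,0,1],
    [0,0,0,0,0,0,1]
  ]
}}

```text
t: 18.85
tcp_pos: [0.487, -0.2673, 0.1072]
tool_rot: [-0.556, 0.602, -0.117, 0.561]
force: [-0.4, 0.3, -3.5]
finger_gap: 0.697
gripper_force: 67.3
```

```bash
python3 - <<'E'
from h import *
s=log(); b,cb=snap("side"); a,ca=snap("scene")
cv2.imwrite("pics/c9.png",np.hstack([cv2.resize(a[190:280,70:190],(480,360)),cv2.resize(b[110:200,260:360],(320,360))])[:,:,::-1])
R=Ro.from_quat(s["tool_rot"]).as_matrix(); u=R@[np.sin(np.radians(70)),0,-np.cos(np.radians(70))]; print("u",u.round(3))
E
```

```text
t 18.85 q [-1.261  0.949  1.937  1.26   1.29   0.878] p [ 0.487  -0.2673  0.1072] yaw -1.271 toolz [ 0.806  0.482 -0.342] F [-0.4  0.3 -3.5] gap 0.697 gf 67.3
u [-0.043 -0.918 -0.395]
```

View pics/c9.png

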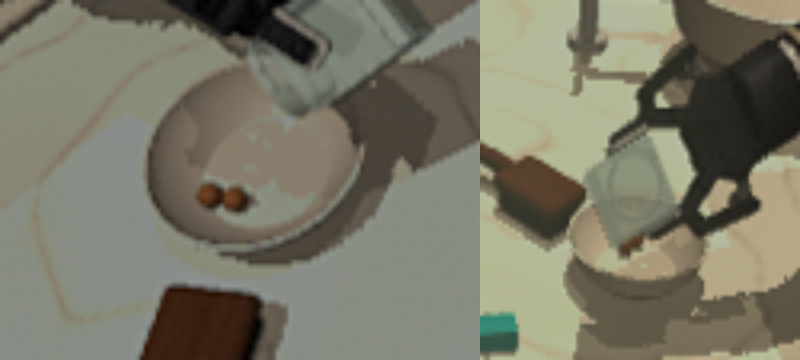

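The scene crop shows two balls in the dish at about (210,195) and (235,198), and the jar looks empty. I'll raise it, roll it back and move it clear.

```bash
python3 -c "
from h import *
to((.487,-.2673,.2072)); print(Ro.from_quat(sense()['tool_rot']).as_matrix().round(3))"
```

```text
tool delta [-0.0545 -0.0765 -0.0342] n 2
[[ 0.247 -0.537  0.806]
 [-0.801  0.355  0.482]
 [-0.545 -0.765 -0.342]]
```

Request:
{"api": "apply_moves", "payload": {
  "plan": [
    [-0.0272,-0.0382,-0.0171,0,0,0,1],
    [-0.0272,-0.0382,-0.0171,0,0,0,1],
    [0,0,0,0,0,-0.1825,1],
    [0,0,0,0,0,-0.1825,1],
    [0,0,0,0,0,-0.1825,1],
    [0,0,0,0,0,-0.1825,1],
    [0,0,0,0,0,-0.1825,1],
    [0,0,0,0,0,-0.1825,1]
  ]
}}

```text
t: 19.95
tcp_pos: [0.4868, -0.2669, 0.2071]
tool_rot: [0.788, -0.222, 0.393, -0.417]
force: [0.1, 0.5, -3.0]
finger_gap: 0.697
gripper_force: 67.2
```

Request:
{"api": "apply_moves", "payload": {
  "plan": [
    [0,0,0,0,0,-0.1825,1],
    [0,0,0,0,0,-0.1825,1],
    [0,0,0,0,0,-0.1825,1],
    [0,0,0,0,0,-0.1825,1],
    [0,0,0,0,0,-0.1825,1],
    [0,0,0,0,0,-0.1825,1],
    [0,0,0,0,0,0,1]
  ]
}}

```text
t: 20.82
tcp_pos: [0.4868, -0.2669, 0.2071]
tool_rot: [0.79, 0.217, 0.552, -0.154]
force: [-0.8, 0.5, -3.3]
finger_gap: 0.698
gripper_force: 67.2
```

```bash
python3 -c "
from h import *
s=log();to((.4653,-.181,.12));to((.4653,-.181,.05)); R=Ro.from_quat(s['tool_rot']).as_matrix();print(R.round(3),(R@[np.sin(np.radians(70)),0,-np.cos(np.radians(70))]).round(3))"
```

```text
t 20.82 q [-1.261  0.735  1.946  1.211  1.358 -1.109] p [ 0.4868 -0.2669  0.2071] yaw 0.531 toolz [ 0.806  0.483 -0.342] F [-0.8  0.5 -3.3] gap 0.698 gf 67.2
tool delta [-0.0733 -0.0845  0.054 ] n 3
tool delta [-0.1391 -0.0843  0.0779] n 4
[[ 0.295  0.513  0.806]
 [ 0.173 -0.858  0.483]
 [ 0.94  -0.003 -0.342]] [ 0.002 -0.002  1.   ]
```

Request:
{"api": "apply_moves", "payload": {
  "plan": [
    [-0.0244,-0.0282,0.018,0,0,0,1],
    [-0.0244,-0.0282,0.018,0,0,0,1],
    [-0.0244,-0.0282,0.018,0,0,0,1],
    [-0.033,0,0.012,0,0,0,1],
    [-0.025,0,0.009,0,0,0,1],
    [-0.0075,0,0.0027,0,0,0,1],
    [0,0,0,0,0,0,1],
    [0,0,0,0,0,0,1]
  ]
}}

```text
t: 21.82
tcp_pos: [0.4655, -0.1818, 0.0512]
tool_rot: [0.79, 0.218, 0.553, -0.153]
force: [-0.8, 0.4, -2.2]
finger_gap: 0.699
gripper_force: 67.1
```

Request:
{"api": "apply_moves", "payload": {
  "plan": [
    [-0.0028,0,0.001,0,0,0,1],
    [0,0,0,0,0,0,1]
  ]
}}

```text
t: 22.08
tcp_pos: [0.4655, -0.1819, 0.0475]
tool_rot: [0.79, 0.218, 0.553, -0.152]
force: [0.8, 0.3, -3.0]
finger_gap: 0.696
gripper_force: 67.1
```

Request:
{"api": "apply_moves", "payload": {
  "plan": [
    [-0.0019,0,0.0007,0,0,0,1],
    [0,0,0,0,0,0,1]
  ]
}}

```text
t: 22.32
tcp_pos: [0.4654, -0.1817, 0.0451]
tool_rot: [0.79, 0.218, 0.553, -0.153]
force: [-0.7, 0.2, -3.8]
finger_gap: 0.696
gripper_force: 67.1
```

Request:
{"api": "apply_moves", "payload": {
  "plan": [
    [-0.0014,0,0.0005,0,0,0,1],
    [0,0,0,0,0,0,1]
  ]
}}

```text
t: 22.58
tcp_pos: [0.4655, -0.1816, 0.0446]
tool_rot: [0.789, 0.218, 0.554, -0.153]
force: [-0.9, -1.3, 2.6]
finger_gap: 0.693
gripper_force: 67.6
```

Contact, at the expected height. Releasing and retreating along −t.

Request:
{"api": "apply_moves", "payload": {
  "plan": [
    [0,0,0,0,0,0,0.0],
    [0,0,0,0,0,0,-1],
    [0,0,0,0,0,0,-1],
    [0,0,0,0,0,0,-1],
    [0,0,-0.03,0,0,0,-1],
    [0,0,-0.05,0,0,0,-1],
    [0,0,-0.05,0,0,0,-1]
  ]
}}

```text
t: 23.45
tcp_pos: [0.3595, -0.2445, 0.0884]
tool_rot: [0.79, 0.218, 0.553, -0.154]
force: [-0.3, -1.0, 0.5]
finger_gap: 1.0
gripper_force: 0.0
```

```bash
python3 - <<'E'
from h import *
s=log(); b,cb=snap("side"); a,ca=snap("scene")
cv2.imwrite("pics/c10.png",np.hstack([cv2.resize(a[110:290,70:310],(480,360)),cv2.resize(b[120:260,230:354],(318,360))])[:,:,::-1])
to((.40,-.05,.28))
E
```

```text
t 23.45 q [-1.547  1.018  2.112  1.051  1.227 -1.559] p [ 0.3595 -0.2445  0.0884] yaw 0.537 toolz [ 0.806  0.484 -0.342] F [-0.3 -1.   0.5] gap 1.0 gf 0.0
tool delta [ 0.2278 -0.1495  0.0619] n 6
```

View pics/c10.png

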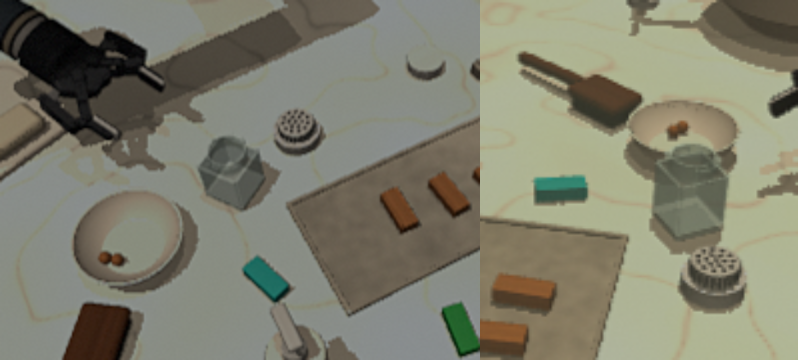

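The jar stands upright and empty at crop position (232,172), with the dish holding both balls and the cap alongside. Now I'll return the tool to pointing down and look at the tray.

Request:
{"api": "apply_moves", "payload": {
  "plan": [
    [0.047,0,-0.017,0,0,0,-1],
    [0.047,0,-0.017,0,0,0,-1],
    [0.047,0,-0.017,0,0,0,-1],
    [0,0,0,0,-0.1745,0,-1],
    [0,0,0,0,-0.1745,0,-1],
    [0,0,0,0,-0.1745,0,-1],
    [0,0,0,0,-0.1745,0,-1],
    [0,0,0,0,-0.1745,0,-1]
  ]
}}

```text
t: 24.55
tcp_pos: [0.361, -0.243, 0.2385]
tool_rot: [0.95, 0.263, 0.165, -0.045]
force: [0.5, -0.2, -0.4]
finger_gap: 1.0
gripper_force: 0.0
```

Request:
{"api": "apply_moves", "payload": {
  "plan": [
    [0,0,0,0,-0.1745,0,-1],
    [0,0,0,0,-0.1745,0,-1],
    [0,0,0,0,0,0.18,-1],
    [0,0,0,0,0,0.18,-1],
    [0,0,0,0,0,0.18,-1],
    [0,0,0,0,0,0.05,-1],
    [0,0,0,0,0,0,-1]
  ]
}}

```text
t: 25.42
tcp_pos: [0.3607, -0.2427, 0.2375]
tool_rot: [1.0, -0.024, -0.001, -0.001]
force: [-0.7, -0.6, -0.7]
finger_gap: 0.999
gripper_force: 0.0
```

```bash
python3 -c "
from h import *
s=log();to((.64,.015,.21))"
```

```text
t 25.43 q [-0.851  0.264  1.878  0.     1.003  0.769] p [ 0.3607 -0.2427  0.2375] yaw -0.049 toolz [-0.002  0.002 -1.   ] F [-0.7 -0.6 -0.7] gap 0.999 gf 0.0
tool delta [ 0.2665 -0.2709  0.0276] n 7
```

Request:
{"api": "apply_moves", "payload": {
  "plan": [
    [0.038,-0.0387,0.004,0,0,0,-1],
    [0.038,-0.0387,0.004,0,0,0,-1],
    [0.038,-0.0387,0.004,0,0,0,-1],
    [0.038,-0.0387,0.004,0,0,0,-1],
    [0.038,-0.0387,0.004,0,0,0,-1],
    [0.038,-0.0387,0.004,0,0,0,-1],
    [0.038,-0.0387,0.004,0,0,0,-1],
    [0,0,0,0,0,0,-1]
  ]
}}

```text
t: 26.42
tcp_pos: [0.6419, 0.0164, 0.2087]
tool_rot: [1.0, -0.022, -0.0, -0.001]
force: [-1.1, 0.5, 0.4]
finger_gap: 1.003
gripper_force: 0.0
```

```bash
cat > blk.py <<'E'
from h import *
import sys
s=log(); w,c=snap("wrist",sys.argv[1])
h=cv2.cvtColor(w,cv2.COLOR_RGB2HSV); m=cv2.inRange(h,(3,110,40),(18,255,255)); m=cv2.morphologyEx(m,cv2.MORPH_OPEN,np.ones((3,3)))
for k in cv2.findContours(m,0,2)[0]:
    if cv2.contourArea(k)<300: continue
    mk=np.zeros_like(m); cv2.drawContours(mk,[k],-1,255,-1); v=h[:,:,2][mk>0]
    t,_=cv2.threshold(v.reshape(-1,1),0,255,cv2.THRESH_OTSU); top=((mk>0)&(h[:,:,2]>(t if v.std()>12 else 0))).astype(np.uint8)
    kk=max(cv2.findContours(top,0,2)[0],key=cv2.contourArea)
    for nm,q in(("full",k),("top",kk)):
        P=np.array([onz(c,p[0],.022)[:2] for p in q],np.float32)*1000
        r=cv2.minAreaRect(P); ctr,sz,an=r
        if sz[0]<sz[1]: an+=90; sz=sz[::-1]
        an=(an+90)%180-90
        print(nm,np.round(ctr,1),np.round(sz,1),"long-axis yaw",round(np.radians(an),3),"px",np.round(q.mean((0,1))),round(v.std(),1))
E
python3 blk.py w11.png
```

```text
t 26.43 q [-1.490e-01  5.750e-01  1.410e+00  1.000e-03  1.157e+00  1.466e+00] p [0.6419 0.0164 0.2087] yaw -0.045 toolz [-0.001  0.001 -1.   ] F [-1.1  0.5  0.4] gap 1.003 gf 0.0
full [610.6 -22.2] [59.2 25.5] long-axis yaw -0.073 px [293. 195.] 17.3
top [609.3 -23. ] [56.9 23.8] long-axis yaw -0.08 px [293. 196.] 17.3
full [624.5  46. ] [60.2 25.4] long-axis yaw 0.013 px [231. 187.] 32.8
top [613.7  46.2] [38.6 24.7] long-axis yaw 0.013 px [232. 195.] 32.8
full [641.9 106.9] [59.  27.8] long-axis yaw 0.096 px [177. 172.] 18.5
top [641.2 108.4] [58.3 25.1] long-axis yaw 0.134 px [176. 174.] 18.5
full [761.2 261.8] [37.4 21.8] long-axis yaw -0.307 px [14. 60.] 20.4
top [762.1 265.8] [36.8 13.8] long-axis yaw -0.307 px [ 9. 65.] 20.4
```

View pics/w11.png

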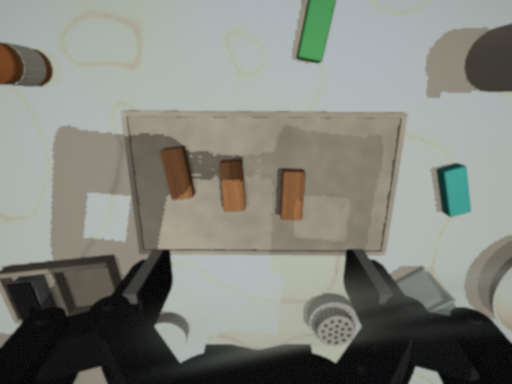

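The wrist picture shows three orange blocks on the tray at (293,195), (231,187) and (177,172). The tray's corners are at (124,112), (405,113), (386,250) and (140,250). The green block at (317,28) and turquoise one at (453,190) lie off the tray and aren't meant.

```bash
python3 - <<'E'
from h import *
w,c=snap("wrist")
g=cv2.cvtColor(w,cv2.COLOR_RGB2GRAY)
cs=np.float32([(124,112),(405,113),(386,250),(140,250)]).reshape(-1,1,2)
P=np.array([onz(c,p,.007)[:2] for p in cs.reshape(-1,2)]);print(P.round(4))
m=P.mean(0); ya=(P[0]-P[1]+P[3]-P[2]); yaw=np.arctan2(-ya[0],ya[1]); xa=(P[0]+P[1]-P[2]-P[3])
print("centre",m.round(4),"yaw",yaw.round(4),np.arctan2(xa[1],xa[0]).round(4),np.linalg.norm(P[0]-P[1]),np.linalg.norm(P[1]-P[2]))
R=np.array([[np.cos(yaw),-np.sin(yaw)],[np.sin(yaw),np.cos(yaw)]])
for b in((.6106,-.0222),(.6245,.046),(.6417,.1072)): print("in tray",(R.T@(np.array(b)-m)).round(4))
for y in (-.0265,.0,.0155,.0575,.042,.084): print(y,(m+R@[0,y]).round(4))
E
```

```text
[[ 0.7088  0.1599]
 [ 0.6934 -0.152 ]
 [ 0.5222 -0.146 ]
 [ 0.5366  0.1714]]
centre [0.6153 0.0083] yaw -0.0474 -0.0506 0.31229600206809216 0.17126345413162797
in tray [-0.0032 -0.0307]
in tray [0.0075 0.0381]
in tray [0.0217 0.1   ]
-0.0265 [ 0.614  -0.0181]
0.0 [0.6153 0.0083]
0.0155 [0.616  0.0238]
0.0575 [0.618  0.0658]
0.042 [0.6172 0.0503]
0.084 [0.6192 0.0922]
```

Request:
{"api": "apply_moves", "payload": {
  "plan": [
    [0,0,0,0,0,-0.181,-1],
    [0,0,0,0,0,-0.181,-1],
    [0,0,0,0,0,-0.181,-1],
    [0,0,0,0,0,-0.181,-1],
    [0,0,0,0,0,-0.181,-1],
    [0,0,0,0,0,-0.181,-1],
    [0,0,0,0,0,-0.181,-1],
    [0,0,0,0,0,-0.181,-1]
  ]
}}

```text
t: 27.52
tcp_pos: [0.6388, 0.0115, 0.2101]
tool_rot: [0.764, 0.645, -0.001, -0.001]
force: [-0.4, 0.3, 0.1]
finger_gap: 0.999
gripper_force: 0.0
```

Request:
{"api": "apply_moves", "payload": {
  "plan": [
    [0.03,-0.018,0,0,0,-0.181,-1],
    [0,0,0.06,0,0,0,-1],
    [0,0,0.05,0,0,0,-1],
    [0,0,0,0,0,0,-1]
  ]
}}

```text
t: 28.02
tcp_pos: [0.6231, 0.0448, 0.0964]
tool_rot: [0.705, 0.709, -0.004, -0.005]
force: [-0.5, -0.4, -0.5]
finger_gap: 0.997
gripper_force: 0.0
```

```bash
python3 blk.py w12.png | grep -v top; python3 -c "
from h import *
to((.6245,.046,.03))"
```

```text
t 28.02 q [-0.107  0.701  1.531  0.     0.921 -0.113] p [0.6231 0.0448 0.0964] yaw 1.577 toolz [-0.012  0.001 -1.   ] F [-0.5 -0.4 -0.5] gap 0.997 gf 0.0
full [608.7 -17.7] [57.9 32.5] long-axis yaw -0.071 px [235. 271.] 35.4
full [812.2  49.1] [39.2  7.3] long-axis yaw -1.31 px [505. 196.] 4.2
full [650.  56.] [57.4 27. ] long-axis yaw 0.01 px [292. 192.] 28.0
full [640.4 109.1] [58.5 25. ] long-axis yaw 0.1 px [282. 116.] 6.2
tool delta [ 0.0013 -0.001   0.0692] n 2
```

```bash
python3 blk.py w13.png; python3 - <<'E'
from h import *
a,c=snap("scene"); h=cv2.cvtColor(a,cv2.COLOR_RGB2HSV); m=cv2.inRange(h,(3,130,60),(16,255,255))
for k in cv2.findContours(m,0,2)[0]:
    r=cv2.minAreaRect(k); p=onz(c,r[0],.016)
    if cv2.contourArea(k)>40 and .5<p[0]<.73 and abs(p[1])<.2: print(cv2.contourArea(k),p[:2].round(3))
E
```

```text
t 28.07 q [-0.107  0.698  1.528  0.     0.921 -0.113] p [0.6259 0.0446 0.0992] yaw 1.577 toolz [-0.005  0.001 -1.   ] F [0.5 0.3 0.4] gap 1.001 gf 0.0
full [608.9 -17.8] [57.5 32.4] long-axis yaw -0.068 px [236. 270.] 35.3
top [608.5 -21.9] [57.6 24.5] long-axis yaw -0.081 px [237. 274.] 35.3
full [649.8  56.5] [58.  27.3] long-axis yaw 0.009 px [284. 181.] 28.2
top [649.8  54.5] [58.  23.4] long-axis yaw 0.009 px [279. 193.] 28.2
full [815.9  48.9] [51.5 12.8] long-axis yaw -1.309 px [500. 197.] 4.3
top [815.9  48.9] [51.5 12.8] long-axis yaw -1.309 px [500. 197.] 4.3
full [640.4 109.1] [58.2 24.9] long-axis yaw 0.101 px [275. 115.] 6.2
top [640.4 109.1] [58.2 24.9] long-axis yaw 0.101 px [275. 115.] 6.2
167.5 [ 0.607 -0.02 ]
165.5 [0.648 0.058]
63.5 [0.651 0.115]
```

View pics/w13.png

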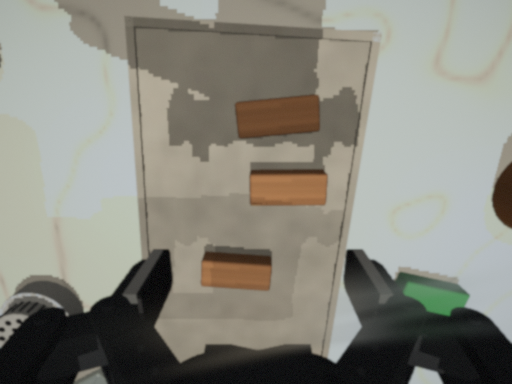

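The middle block has been knocked: it now sits at (288,187) px, which is (0.650, 0.055) m, and the scene view confirms it. I'll grasp it there, by its ends.

Request:
{"api": "apply_moves", "payload": {
  "plan": [
    [0.01,0.025,0,0,0,0,-1],
    [0,0,0.05,0,0,0,-1],
    [0,0,0.03,0,0,0,-1],
    [0,0,0.008,0,0,0,-1],
    [0,0,0,0,0,0,-1],
    [0,0,0,0,0,0,-0.2],
    [0,0,0,0,0,0,0.3],
    [0,0,0,0,0,0,0.3]
  ],
  "force": 20
}}

```text
t: 29.18
tcp_pos: [0.6508, 0.0558, 0.0176]
tool_rot: [0.704, 0.71, -0.002, -0.002]
force: [-9.3, 0.1, 24.8]
finger_gap: 0.644
gripper_force: 19.6
```

```bash
python3 - <<'E'
from h import *
log()
E
```

```text
t 29.18 q [-0.085  0.841  1.486 -0.     0.819 -0.093] p [0.6508 0.0558 0.0176] yaw 1.579 toolz [-0.005  0.    -1.   ] F [-9.3  0.1 24.8] gap 0.644 gf 19.6
```

Request:
{"api": "apply_moves", "payload": {
  "plan": [
    [0,0,0,0,0,0,-1],
    [0,0,0,0,0,0,-1],
    [0,0,0,0,0,0,-1]
  ]
}}

```text
t: 29.55
tcp_pos: [0.6529, 0.0557, 0.0122]
tool_rot: [0.705, 0.71, 0.0, -0.0]
force: [-1.4, 0.6, -0.2]
finger_gap: 0.997
gripper_force: 0.0
```

```bash
python3 blk.py w14.png; python3 - <<'E'
from h import *
b,_=snap("side"); w=cv2.imread("pics/w14.png")
cv2.imwrite("pics/c15.png",np.hstack([cv2.resize(w[90:384],None,fx=.8,fy=.8)[:235],cv2.resize(b[215:285,190:316],(423,235))[:,:,::-1]]))
E
```

```text
t 29.55 q [-0.085  0.85   1.484  0.     0.807 -0.093] p [0.6529 0.0557 0.0122] yaw 1.578 toolz [ 0.  0. -1.] F [-1.4  0.6 -0.2] gap 0.997 gf 0.0
full [650.2  58.4] [58. 31.] long-axis yaw 0.018 px [249. 247.] 38.4
top [650.3  53.8] [58.  21.9] long-axis yaw 0.008 px [241. 256.] 38.4
full [640.7 109.8] [58.1 25.7] long-axis yaw 0.098 px [219. 150.] 9.2
top [640.7 109.8] [58.1 25.7] long-axis yaw 0.098 px [219. 150.] 9.2
```

View pics/c15.png

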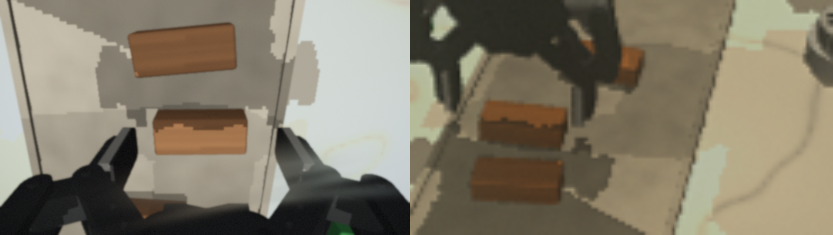

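The block at crop (200,132) lies centred between the open fingers and hasn't moved. The fingers were too high, so I'll go lower.

Request:
{"api": "apply_moves", "payload": {
  "plan": [
    [-0.001,-0.002,0.005,0,0,0,-1],
    [0,0,0.004,0,0,0,-1],
    [0,0,0,0,0,0,-0.6],
    [0,0,0,0,0,0,-0.3],
    [0,0,0,0,0,0,0],
    [0,0,0,0,0,0,0]
  ]
}}

```text
t: 30.4
tcp_pos: [0.6507, 0.0547, 0.0031]
tool_rot: [0.705, 0.71, -0.0, -0.0]
force: [0.0, -0.4, -0.2]
finger_gap: 0.695
gripper_force: 23.1
```

```bash
python3 - <<'E'
from h import *
log(); to((.6150,.0192,.02))
E
```

```text
t 30.4 q [-0.087  0.862  1.492  0.     0.788 -0.095] p [0.6507 0.0547 0.0031] yaw 1.578 toolz [-0.  0. -1.] F [ 0.  -0.4 -0.2] gap 0.695 gf 23.1
tool delta [-0.0352 -0.036  -0.0169] n 1
```

Request:
{"api": "apply_moves", "payload": {
  "plan": [
    [0,0,-0.012,0,0,0,0],
    [-0.0176,-0.018,0,0,0,0,0],
    [-0.0176,-0.018,0,0,0,0,0],
    [0,0,0,0,0,0.056,0],
    [0,0,0.008,0,0,0,0],
    [0,0,0.0035,0,0,0,0],
    [0,0,0,0,0,0,0]
  ]
}}

```text
t: 31.28
tcp_pos: [0.6148, 0.0195, 0.0031]
tool_rot: [0.724, 0.69, -0.0, -0.001]
force: [0.0, 0.4, -0.2]
finger_gap: 0.7
gripper_force: 23.1
```

Request:
{"api": "apply_moves", "payload": {
  "plan": [
    [0,0,0,0,0,0,-0.4],
    [0,0,0,0,0,0,-1],
    [0,0,0,0,0,0,-1],
    [0,0,-0.04,0,0,0,-1],
    [0,0,-0.06,0,0,0,-1],
    [0.04,0,0,0,0,-0.15,-1],
    [0,0,0,0,0,0,-1]
  ]
}}

```text
t: 32.15
tcp_pos: [0.617, 0.0612, 0.1048]
tool_rot: [0.669, 0.743, 0.001, 0.0]
force: [0.4, -1.2, -0.8]
finger_gap: 0.999
gripper_force: 0.0
```

```bash
python3 blk.py w16.png; python3 -c "
from h import *
to((.6407,.109,.003))"
```

```text
t 32.15 q [-8.10e-02  6.80e-01  1.55e+00  1.00e-03  9.11e-01 -1.86e-01] p [0.617  0.0612 0.1048] yaw 1.675 toolz [ 0.001  0.001 -1.   ] F [ 0.4 -1.2 -0.8] gap 0.999 gf 0.0
full [608.5 -17.1] [57.8 33.1] long-axis yaw -0.067 px [236. 281.] 34.3
top [608.2 -21.7] [57.8 24.1] long-axis yaw -0.07 px [237. 286.] 34.3
full [616.2  22.5] [57.9 31.1] long-axis yaw -0.042 px [251. 242.] 31.5
top [616.1  19.3] [57.9 24.7] long-axis yaw -0.052 px [251. 246.] 31.5
full [818.4  53.9] [53.1 21.9] long-axis yaw -1.209 px [494. 228.] 3.4
top [818.4  53.9] [53.1 21.9] long-axis yaw -1.209 px [494. 228.] 3.4
full [640.3 109.8] [57.9 25.4] long-axis yaw 0.104 px [301. 141.] 14.2
top [636.7 100.1] [48.7  6.9] long-axis yaw 0.104 px [288. 155.] 14.2
tool delta [0.0461 0.0289 0.101 ] n 3
```

Request:
{"api": "apply_moves", "payload": {
  "plan": [
    [0.046,0.0285,0,0,0,0,-1],
    [0,0,0.05,0,0,0,-1],
    [0,0,0.042,0,0,0,-1],
    [0,0,0.009,0,0,0,-1],
    [0,0,0,0,0,0,-0.6],
    [0,0,0,0,0,0,-0.3],
    [0,0,0,0,0,0,0],
    [0,0,0,0,0,0,0]
  ]
}}

```text
t: 33.2
tcp_pos: [0.6414, 0.1077, 0.0039]
tool_rot: [0.67, 0.742, 0.001, 0.001]
force: [-0.5, 0.5, 3.7]
finger_gap: 0.699
gripper_force: 23.4
```

```bash
python3 - <<'E'
from h import *
log(); to((.6168,.061,.003))
E
```

```text
t 33.2 q [-0.005  0.858  1.501  0.     0.781 -0.107] p [0.6414 0.1077 0.0039] yaw 1.672 toolz [ 0.002  0.    -1.   ] F [-0.5  0.5  3.7] gap 0.699 gf 23.4
tool delta [-0.044  -0.0292  0.0008] n 1
```

Request:
{"api": "apply_moves", "payload": {
  "plan": [
    [0,0,-0.012,0,0,0,0],
    [-0.0222,-0.0146,0,0,0,0,0],
    [-0.0222,-0.0146,0,0,0,0,0],
    [0,0,0,0,0,0.15,0],
    [0,0,0.008,0,0,0,0],
    [0,0,0.0035,0,0,0,0],
    [0,0,0,0,0,0,0]
  ]
}}

```text
t: 34.08
tcp_pos: [0.616, 0.0609, 0.0038]
tool_rot: [0.723, 0.691, -0.0, -0.0]
force: [-0.8, -1.4, 4.8]
finger_gap: 0.697
gripper_force: 23.7
```

Request:
{"api": "apply_moves", "payload": {
  "plan": [
    [0,0,0,0,0,0,-0.4],
    [0,0,0,0,0,0,-1],
    [0,0,0,0,0,0,-1],
    [0,0,-0.04,0,0,0,-1],
    [0,0,-0.06,0,0,0,-1],
    [0,0,-0.06,0,0,0,-1],
    [0,0,-0.02,0,0,0,-1],
    [0,0,0,0,0,0,-1]
  ]
}}

```text
t: 35.08
tcp_pos: [0.6173, 0.0607, 0.1851]
tool_rot: [0.724, 0.69, 0.001, 0.001]
force: [-0.3, -0.7, 0.1]
finger_gap: 0.997
gripper_force: 0.0
```

```bash
python3 blk.py w17.png; python3 - <<'E'
from h import *
a,c=snap("scene"); b,cb=snap("side")
cv2.imwrite("pics/c18.png",np.hstack([cv2.resize(a[90:290,70:360],(464,320)),cv2.resize(b[150:310,170:340],(336,320))])[:,:,::-1])
E
```

```text
t 35.08 q [-0.082  0.573  1.494  0.     1.071 -0.034] p [0.6173 0.0607 0.1851] yaw 1.523 toolz [ 0.004 -0.    -1.   ] F [-0.3 -0.7  0.1] gap 0.997 gf 0.0
full [609.1 -18.8] [56.8 30.3] long-axis yaw -0.079 px [256. 240.] 29.4
top [608.8 -21.9] [56.9 23.9] long-axis yaw -0.09 px [257. 244.] 29.4
full [616.3  22.1] [58. 28.] long-axis yaw -0.049 px [253. 204.] 24.7
top [616.2  19.3] [58.  22.3] long-axis yaw -0.049 px [252. 210.] 24.7
full [617.4  64.7] [57.8 25.8] long-axis yaw -0.048 px [254. 168.] 21.9
top [617.3  63.2] [57.8 22.7] long-axis yaw -0.049 px [250. 172.] 21.9
full [847.3  46.9] [84.5 70.3] long-axis yaw 1.497 px [479. 177.] 5.1
top [847.3  46.9] [84.5 70.3] long-axis yaw 1.497 px [479. 177.] 5.1
```

View pics/c18.png

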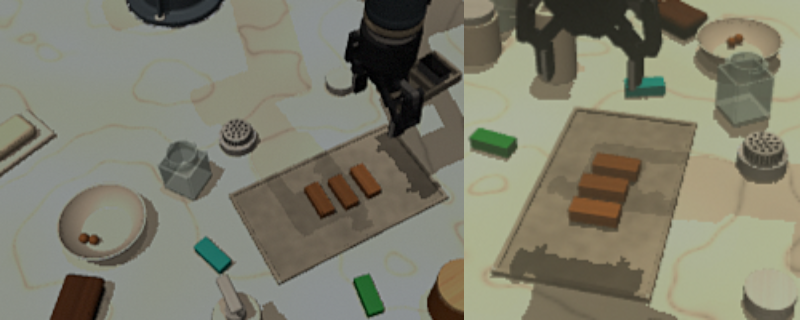

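The views show the three blocks in a row on the tray, with jar, cap and dish (both balls) in place. I'll check the tray's middle line numerically from intensity profiles across it.

```bash
python3 - <<'E'
from h import *
w,c=snap("wrist"); g=cv2.GaussianBlur(cv2.cvtColor(w,cv2.COLOR_RGB2GRAY),(0,0),.8).astype(float)
yaw=-.049; ex=np.array([np.cos(yaw),np.sin(yaw)]); ey=np.array([-ex[1],ex[0]]); m=np.array([.615,.0085])
xs=np.arange(-.11,.1101,.001)
for y in (-.02,-.01,.03,.085,.095,.105,.115):
    uv=np.float32([proj(c,[*(m+x*ex+y*ey),.007]) for x in xs]); p=cv2.remap(g.astype(np.float32),uv[:,0].copy(),uv[:,1].copy(),1).ravel(); d=np.gradient(p)
    lo=(xs<-.075);hi=(xs>.075); i=lambda k:[(round(xs[k][j]*1000),round(d[k][j],1)) for j in np.argsort(-abs(d[k]))[:4]]
    print(y,i(lo),i(hi))
E
```

```text
-0.02 [(-90, np.float32(-8.9)), (-91, np.float32(-8.2)), (-82, np.float32(6.6)), (-89, np.float32(-6.0))] [(89, np.float32(9.2)), (90, np.float32(8.7)), (88, np.float32(6.6)), (85, np.float32(5.6))]
-0.01 [(-90, np.float32(-10.1)), (-91, np.float32(-9.7)), (-89, np.float32(-7.3)), (-82, np.float32(7.2))] [(89, np.float32(9.8)), (90, np.float32(9.3)), (88, np.float32(7.3)), (91, np.float32(6.3))]
0.03 [(-90, np.float32(-12.9)), (-91, np.float32(-10.7)), (-89, np.float32(-10.7)), (-88, np.float32(-6.7))] [(89, np.float32(8.9)), (90, np.float32(8.2)), (88, np.float32(7.0)), (82, np.float32(-6.3))]
0.085 [(-90, np.float32(-6.6)), (-82, np.float32(6.2)), (-89, np.float32(-5.9)), (-83, np.float32(5.8))] [(85, np.float32(9.1)), (84, np.float32(8.2)), (81, np.float32(-7.7)), (82, np.float32(-6.5))]
0.095 [(-82, np.float32(9.4)), (-90, np.float32(-7.4)), (-85, np.float32(-7.0)), (-83, np.float32(6.6))] [(85, np.float32(10.6)), (84, np.float32(9.2)), (81, np.float32(-9.0)), (82, np.float32(-8.4))]
0.105 [(-82, np.float32(9.5)), (-90, np.float32(-8.9)), (-83, np.float32(8.3)), (-89, np.float32(-7.2))] [(90, np.float32(8.9)), (89, np.float32(8.2)), (85, np.float32(6.1)), (91, np.float32(6.0))]
0.115 [(-90, np.float32(-8.1)), (-82, np.float32(7.9)), (-83, np.float32(7.6)), (-89, np.float32(-6.8))] [(90, np.float32(8.4)), (85, np.float32(8.1)), (89, np.float32(7.9)), (82, np.float32(-6.4))]
```

The tray edges lie at ±90 mm from my assumed middle line. The blocks are at x = −4.6, +0.7 and −0.4 mm, 41 and 44 mm apart, and square within about 0.04 rad, all inside the limits. Handing in.

```bash
python3 -c "
from h import *
print(sign_off())"
```

```text
the job is handed in; nothing more can be done
None
```

I handed the job in, with no verdict shown: the cap is off and set aside, both cedar balls are in the dish, the empty shaker stands clear of it, and the three blocks form one row on the tray with gaps of about 15 and 18 mm.

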